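Feel along the row of spring work supports

ROBOT

A 6-joint arm with a two-finger parallel gripper is mounted at the origin on the work surface. World frame = base frame: x ahead of the robot, y to its left, z up, the work surface at z = 0. Lengths are in m, angles in rad, forces in N, time in s.
With the tool pointing down it reaches from about 0.35 to 0.775 m from the base axis. Payload 5.5 kg.
Tool frame: the origin (TCP) lies midway between the tips of the shut fingers; the grasp point (between the pads) lies 19 mm behind it; z points along the fingers, y is the line along which they close (so a half turn about z gives the same grasp; the last joint's range is limited). The gripper opens to 85 mm and grips with 20 to 120 N. Pads are 22 mm wide; open, the fingers measure 114 mm over their backs; the gripper's body (76 mm by 85 mm) begins 54 mm behind the grasp point. The pads swing forward as they close: fully open they stand 13 mm farther back than shut.
Start: joints at [1.029, 0.313, 0.046, 1.304, 0, 1.431], TCP at [0.225, 0.529, 0.231] pointing down, gripper open.
Joint ranges: [-2.76, 2.76], [-0.86, 1.69], [-1.03, 1.26], [-2.2, 2.34], [-1.47, 1.5], [-3.14, 3.14]. Speed limits (rad/s): [2.57, 2.57, 3.14, 3.14, 3.14, 3.14].

INTERFACE

Orientations are given as a unit quaternion [w, x, y, z].
In Python, from workcell import env gives the robot as it stands.
- The arm moves only by the tool move_arm, never from a script. Its argument "targets" is a list of rows, each a list of 3 entries, a list of its own where there are three numbers: the shift along the tool's x, y, z in mm, then the turn, a rotation vector about the tool's x, y, z in units of 10 degrees (1.0 is 10 degrees), then the closure, from -1 (fully open) to 1 (shut). In form: [[[dx, dy, dz], [ax, ay, az], gripper], ...]. A call has 1 to 5 rows; each row is the pose to reach, as a shift and turn from the pose commanded when the call began, along the tool's axes at that moment; what a row does not reach only later rows make up. A row lasts 1/8 s, in which the tool goes at most 62.5 mm and 10.7 degrees, less where a joint would pass 70% of its speed; a pose out of reach is approached as far as the arm can. A call with a gripper value outside its range is refused whole. The fingers move at their own pace and stop on an object; "squeeze" is the grip in N (left out, the last holds). Time passes only in rows, so rows that repeat a pose let the fingers close. It gives the time, the measured TCP pose, the force, the opening and the grip force at its end, in the units of the state.
- env.get_state(): the state, without advancing time (a new reading comes with each control period).
- env.read_camera(name): name is "scene" or "top" or "wrist"; returns a dict with "pixels" (384x512x3 uint8, red, green, blue), "fovy" (degrees; the focal length in pixels is half the picture's height over the tangent of half this angle, whatever the lens; pixels are square), "cx", "cy" (the principal point, pixels), "dist_coeffs" ([k1, k2, p1, p2, k3] as OpenCV has them; the pictures are not rectified), "extrinsics" (4x4, takes a point from world to camera coordinates); the wrist camera has in their place "mount" (4x4, takes a point from camera to tool coordinates, whose origin is the TCP and whose axes are the flange's). Camera axes: x right, y up, looking along -z (the intrinsics and any distortion apply to the point x, -y, -z); pixel columns grow to the right and rows downward; lengths in m; the calibration is good to about 2 mm. A picture is of the moment at which its call begins: read the wrist's pose just before it. There is no depth.
- env.hand_in(): hands the job in; it is judged then, once.
Trained networks look in a picture, given as the dict that the camera call returned (one of the last four; its "shot" number tells which), for a name from the list of things; names that differ only in an ending like _2 or _b are one class to them, and where a whole thing is asked for, a point or a joint stands for the part that bears it (a point fixed in the world has none). Each returns a list of dicts, best first, with "confidence" (0 to 1); they miss things now and then, are a little off and sometimes report something else, mostly with a low value. They report only what shows in the picture. A call takes as long as a camera call.
- env.spot_in(thing, picture): "centre" ([x, y, z] in m, in world coordinates, good to about 4 mm: the middle of the surface that is visible of it).
- env.regions_of(thing, picture): "mask" (384x512 bool, what is visible of it).
- env.landmark_of(thing, picture): "centre" ([x, y, z] in m, in world coordinates, good to about 4 mm: a listed point, or the origin of a listed thing).
The state is a dict: "clock": time; "joint_pos": joint angles; "qvel": joint speeds; "tau": joint torques, N m; "tcp_pos": TCP position; "orientation": TCP orientation; "wrist_force": force on the tool from outside, world axes, zero at the start; "ft_torque": the same for the moment, N m; "finger_gap": finger opening in m; "grip_force": force on a finger pad.
Only numpy, scipy, OpenCV 4.12 (cv2) and the standard library are available. Lean on these libraries where they do the work, as an engineer would, in place of code of your own. Each camera call takes 0.05 s, during which the arm holds its last target. There are 200 camera calls.

TASK

Before the next part is loaded, check that the five spring work supports on the fixture move freely: with a fingertip, work along the row from the end with the green disc to the end with the red disc, pushing each brass cap about half of its 12 mm travel down, one cap at a time and in order, and letting it spring back up. Press gently and never drive a cap down to its stop; take hold of nothing, pull no cap up, and leave the discs and all the other loose things where they lie.

Things in the scene. Friction and masses are not known exactly. Their poses are not given: they have to be found in the camera images.
- fixture: aluminium fixture plate fixed to the table, 200 x 400 x 25 mm, 25 mm high. Origin: centre of its underside; its y axis runs along the row of supports
- support0: spring work support number 0 of the row (0 to 4 in order along the fixture's y axis, 0 at its +y end; about 56 mm apart, slightly out of line and of differing heights): dark steel post, 30 mm across, with a blue collar, fixed upright in the plate, carrying a shallow domed brass cap. Origin: on the post's axis, 24 mm below the post's top and 48 mm below the cap's top
- cap0 (a point): highest point, at the centre, of the brass cap of support 0 (cap 40 mm across, dome of 40 mm radius, 45 degree skirt at the rim, 8 mm tall in all); moves with the cap
- plunger0 (a joint): how far the cap of support 0 is pushed down, m: 0 at rest, 0.012 at its hard stop, negative when pulled up (to -0.006); spring 0.5 N per mm, it springs back by itself
- support1: spring work support number 1 of the row (0 to 4 in order along the fixture's y axis, 0 at its +y end; about 56 mm apart, slightly out of line and of differing heights): dark steel post, 30 mm across, with a blue collar, fixed upright in the plate, carrying a shallow domed brass cap. Origin: on the post's axis, 24 mm below the post's top and 48 mm below the cap's top
- cap1 (a point): highest point, at the centre, of the brass cap of support 1 (cap 40 mm across, dome of 40 mm radius, 45 degree skirt at the rim, 8 mm tall in all); moves with the cap
- plunger1 (a joint): how far the cap of support 1 is pushed down, m: 0 at rest, 0.012 at its hard stop, negative when pulled up (to -0.006); spring 0.5 N per mm, it springs back by itself
- support2: spring work support number 2 of the row (0 to 4 in order along the fixture's y axis, 0 at its +y end; about 56 mm apart, slightly out of line and of differing heights): dark steel post, 30 mm across, with a blue collar, fixed upright in the plate, carrying a shallow domed brass cap. Origin: on the post's axis, 24 mm below the post's top and 48 mm below the cap's top
- cap2 (a point): highest point, at the centre, of the brass cap of support 2 (cap 40 mm across, dome of 40 mm radius, 45 degree skirt at the rim, 8 mm tall in all); moves with the cap
- plunger2 (a joint): how far the cap of support 2 is pushed down, m: 0 at rest, 0.012 at its hard stop, negative when pulled up (to -0.006); spring 0.5 N per mm, it springs back by itself
- support3: spring work support number 3 of the row (0 to 4 in order along the fixture's y axis, 0 at its +y end; about 56 mm apart, slightly out of line and of differing heights): dark steel post, 30 mm across, with a blue collar, fixed upright in the plate, carrying a shallow domed brass cap. Origin: on the post's axis, 24 mm below the post's top and 48 mm below the cap's top
- cap3 (a point): highest point, at the centre, of the brass cap of support 3 (cap 40 mm across, dome of 40 mm radius, 45 degree skirt at the rim, 8 mm tall in all); moves with the cap
- plunger3 (a joint): how far the cap of support 3 is pushed down, m: 0 at rest, 0.012 at its hard stop, negative when pulled up (to -0.006); spring 0.5 N per mm, it springs back by itself
- support4: spring work support number 4 of the row (0 to 4 in order along the fixture's y axis, 0 at its +y end; about 56 mm apart, slightly out of line and of differing heights): dark steel post, 30 mm across, with a blue collar, fixed upright in the plate, carrying a shallow domed brass cap. Origin: on the post's axis, 24 mm below the post's top and 48 mm below the cap's top
- cap4 (a point): highest point, at the centre, of the brass cap of support 4 (cap 40 mm across, dome of 40 mm radius, 45 degree skirt at the rim, 8 mm tall in all); moves with the cap
- plunger4 (a joint): how far the cap of support 4 is pushed down, m: 0 at rest, 0.012 at its hard stop, negative when pulled up (to -0.006); spring 0.5 N per mm, it springs back by itself
- green_disc: green plastic marker disc, 36 mm across, 8 mm thick, lying loose on the fixture plate just beyond one end of the row (either end): the row starts here. Origin: centre of its underside
- red_disc: red plastic marker disc, same size, lying loose beyond the other end of the row: the row finishes here. Origin: centre of its underside
- spacer_ring: loose steel spacer ring (17 mm hole) on the plate near its edge, 30 mm across, 14 mm tall; bystander. Origin: centre of its underside
- collet: loose steel collet on the plate near its edge, up to 30 mm across, 30 mm tall; bystander. Origin: centre of its underside
- tool_holder: loose steel taper tool holder standing on the table left of the fixture, 60 mm across, 100 mm tall; bystander. Origin: centre of its underside
- wrench: loose steel wrench, 180 mm long, lying on the table right of the fixture; bystander
- screwdriver: loose screwdriver with a red handle, 200 mm long, lying on the table on the left; bystander

How it is judged:
By the outcome, as a careful person would: the job done as asked, in the order asked, and still so for the second after the job is handed in, with the robot touching nothing.
It also fails if it takes over 45 s, if anything falls off the work surface, if the arm or the gripper's body presses on something with over 40 N, if the wrist force passes 120 N, or if a joint passes its speed limit or range.

## Working session

There is one attempt and no reset: what is moved stays moved. The work goes in short steps, Python scripts to look and compute and a tool call to move; the robot and the scene stay as the last step left them, time stands still between calls to the robot, and variables do not carry over. Pictures are saved under pics/ and viewed, at most 10 in all, crops included, and the job is handed in when it is done.

Besides the shell and the picture viewer there is one more tool, called after "Emit:" as name([rows], argument=value, ...), one row to a line, values as JSON. move_arm: Moves the arm, as the interface text tells. Its arguments: {"type":"object","properties":{"targets":{"type":"array","items":{"type":"array"}},"squeeze":{"type":"number"}},"required":["targets"]}

```bash
ls; mkdir -p pics; cat > h.py <<'E'
import numpy as np, cv2
from workcell import env
def pts(pic,names,f):
    for n in names:
        r=getattr(env,f)(n,pic)
        print(f,n,[(np.round(d['centre'],4).tolist(),round(d['confidence'],2)) for d in r[:5]])
E
python3 - <<'E'
from h import *
s=env.get_state(); print({k:np.round(v,3).tolist() for k,v in s.items()})
ps=[env.read_camera(n) for n in('scene','top')]
for n,p in zip(('scene','top'),ps):
    cv2.imwrite(f'pics/{n}0.png',p['pixels'][...,::-1])
    print(n,p['fovy'],p['cx'],p['cy'],p['dist_coeffs'],np.round(p['extrinsics'],3).tolist())
    pts(p,['cap%d'%i for i in range(5)]+['green_disc','red_disc','fixture'],'landmark_of')
print(env.get_state()['clock'])
E
```

```text
pics
{'clock': 0.0, 'joint_pos': [1.029, 0.314, 0.045, 1.304, -0.0, 1.431], 'qvel': [-0.001, 0.0, -0.001, 0.001, -0.001, 0.001], 'tau': [-0.001, -48.063, 29.853, 0.019, -0.0, 0.0], 'tcp_pos': [0.225, 0.529, 0.23], 'orientation': [-0.0, 0.2, 0.98, -0.001], 'wrist_force': [0.009, -0.109, -0.582], 'ft_torque': [0.016, 0.012, 0.006], 'grip_force': 0.0, 'finger_gap': 0.085}
scene 42.172051667704956 253.4046382309192 193.51164716026437 [0.03171357 0.         0.         0.         0.        ] [[-0.513, 0.858, -0.012, 0.253], [-0.556, -0.322, 0.767, 0.215], [0.654, 0.4, 0.642, -1.863], [0.0, 0.0, 0.0, 1.0]]
landmark_of cap0 [([0.5694, 0.0965, 0.0736], 0.64), ([0.5847, -0.019, 0.0766], 0.6), ([0.5547, 0.1425, 0.0775], 0.5), ([0.3758, 0.4197, 0.001], 0.5), ([0.5926, 0.0416, 0.0799], 0.48)]
landmark_of cap1 [([0.5694, 0.0965, 0.0736], 0.64), ([0.5847, -0.019, 0.0766], 0.6), ([0.5547, 0.1425, 0.0775], 0.5), ([0.3758, 0.4197, 0.001], 0.5), ([0.5926, 0.0416, 0.0799], 0.48)]
landmark_of cap2 [([0.5694, 0.0965, 0.0736], 0.64), ([0.5847, -0.019, 0.0766], 0.6), ([0.5547, 0.1425, 0.0775], 0.5), ([0.375
[... 1304 characters left out ...]
4, 0.0787], 0.62), ([0.6027, -0.0653, 0.085], 0.59), ([0.5589, 0.1447, 0.0772], 0.45), ([0.571, 0.1052, 0.0723], 0.43)]
landmark_of cap3 [([0.5931, 0.0419, 0.0776], 0.7), ([0.5801, -0.0144, 0.0787], 0.62), ([0.6027, -0.0653, 0.085], 0.59), ([0.5589, 0.1447, 0.0772], 0.45), ([0.571, 0.1052, 0.0723], 0.43)]
landmark_of cap4 [([0.5931, 0.0419, 0.0776], 0.7), ([0.5801, -0.0144, 0.0787], 0.62), ([0.6027, -0.0653, 0.085], 0.59), ([0.5589, 0.1447, 0.0772], 0.45), ([0.571, 0.1052, 0.0723], 0.43)]
landmark_of green_disc [([0.5514, 0.2096, 0.0302], 0.41)]
landmark_of red_disc [([0.6162, -0.1267, 0.027], 0.53), ([0.5527, 0.2108, 0.0319], 0.26)]
landmark_of fixture [([0.5852, 0.0392, 0.0049], 0.56)]
0.9
```

View pictures.

View pics/scene0.png

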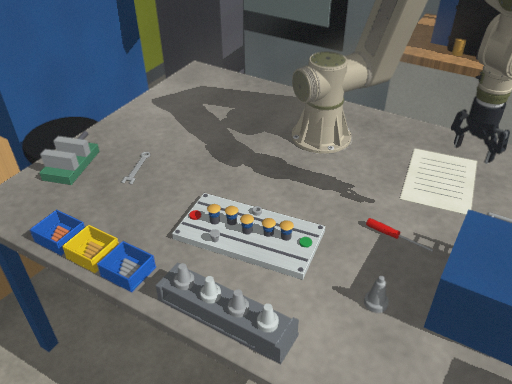

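View pics/top0.png

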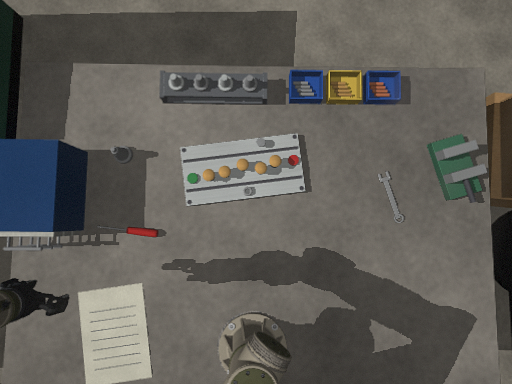

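The scene view shows the green disc at (305,242) at the near right end and the red disc at (195,215). The top view has green at (193,178), then caps at (208,175), (224,172), (242,165), (261,168) and (275,160), with red at (293,160). So green is at the +y end and the order is 0 to 4. I'll shut the gripper and move in, keeping clear of the blue box.

Emit:
move_arm([
  [[-40,-36,0],[0,0,0],1],
  [[-80,-72,0],[0,0,0],1],
  [[-120,-108,0],[0,0,0],1],
  [[-160,-144,0],[0,0,0],1],
  [[-186,-170,0],[0,0,0],1],
], squeeze=20)

```text
clock: 1.52
tcp_pos: [0.3303, 0.2982, 0.2315]
orientation: [0.0, 0.2, 0.98, 0.0]
wrist_force: [0.2, 1.0, -0.4]
finger_gap: -0.0003
grip_force: 0.0
```

Emit:
move_arm([
  [[-50,-18,0],[0,0,0],1],
  [[-105,-38,0],[0,0,0],1],
  [[-160,-58,0],[0,0,0],1],
  [[-215,-78,0],[0,0,0],1],
  [[-244,-89,0],[0,0,0],1],
])

```text
clock: 2.15
tcp_pos: [0.5214, 0.1204, 0.2312]
orientation: [0.0, 0.201, 0.98, 0.0]
wrist_force: [-0.5, 0.2, 0.1]
finger_gap: 0.0001
grip_force: 0.0
```

```bash
cat >> h.py <<'E'
from scipy.spatial.transform import Rotation
def pose():
    s=env.get_state(); q=np.array(s['orientation']); return np.array(s['tcp_pos']),Rotation.from_quat(q[[1,2,3,0]]).as_matrix(),s
def K(p):
    f=192/np.tan(np.radians(p['fovy']/2)); return np.array([[f,0,p['cx']],[0,f,p['cy']],[0,0,1.]])
def E_(p,t=None,R=None):
    if 'extrinsics' in p: return np.array(p['extrinsics'])
    T=np.eye(4);T[:3,:3]=R;T[:3,3]=t
    return np.linalg.inv(T@np.array(p['mount']))
def proj(X,p,E):
    c=np.atleast_2d(X)@E[:3,:3].T+E[:3,3]; c=c*[1,-1,-1]
    return cv2.projectPoints(c,np.zeros(3),np.zeros(3),K(p),np.array(p['dist_coeffs']))[0][:,0]
E
python3 - <<'E'
from h import *
t,R,s=pose(); print(t,np.round(R,3).tolist(),s['wrist_force'],s['clock'])
ps={}; Es={}
for n in('scene','top','wrist'):
    p=env.read_camera(n); ps[n]=p; Es[n]=E_(p,t,R); print(n,env.get_state()['clock'])
    pts(p,['cap0'],'landmark_of')
    m=env.regions_of('cap0',p)
    for d in m: 
        k=d['mask']; v,u=np.nonzero(k); print('  mask',round(d['confidence'],2),u.mean().round(1),v.mean().round(1),u.size)
cv2.imwrite('pics/w1.png',ps['wrist']['pixels'][...,::-1]); print(np.round(ps['wrist']['mount'],3).tolist())
import pickle; pickle.dump((ps,Es),open('p1.pkl','wb'))
E
```

```text
[0.52135913 0.12041713 0.23116692] [[-0.919, 0.393, 0.001], [0.393, 0.919, -0.0], [-0.001, 0.0, -1.0]] [-0.47352289  0.16438476  0.14089392] 2.15
scene 2.2
landmark_of cap0 [([0.6052, -0.0671, 0.0808], 0.69), ([0.5085, 0.019, 0.0294], 0.66), ([0.5841, -0.0197, 0.0771], 0.65), ([0.5688, 0.0983, 0.0748], 0.63), ([0.5577, 0.1426, 0.0809], 0.56)]
  mask 0.66 268.2 222.7 127
  mask 0.56 246.6 218.1 78
  mask 0.5 286.5 225.0 111
top 2.35
landmark_of cap0 [([0.5704, 0.102, 0.072], 0.63), ([0.5908, 0.0391, 0.0749], 0.58), ([0.6066, -0.066, 0.0842], 0.5), ([0.5807, -0.021, 0.0806], 0.43)]
  mask 0.53 242.4 164.3 109
  mask 0.49 224.2 171.3 102
  mask 0.49 260.6 167.5 120
  mask 0.4 242.3 164.4 97
wrist 2.5
landmark_of cap0 [([0.5792, -0.0217, 0.0804], 0.89), ([0.5613, 0.1464, 0.079], 0.84), ([0.5704, 0.0992, 0.0742], 0.77), ([0.5893, 0.0414, 0.0772], 0.65), ([0.6059, -0.0662, 0.0833], 0.6)]
  mask 0.9 215.0 258.7 757
  mask 0.77 293.7 196.5 946
  mask 0.71 167.0 267.6 787
  mask 0.62 137.2 293.8 392
  mask 0.57 255.0 219.8 825
  mask 0.56 506.9 147.3 294
  mask 0.28 179.1 189.9 447
[[0.001, 0.953, 0.304, 0.078], [1.0, -0.001, -0.001, 0.001], [-0.001, 0.304, -0.953, -0.144], [0.0, 0.0, 0.0, 1.0]]
```

View pics/w1.png

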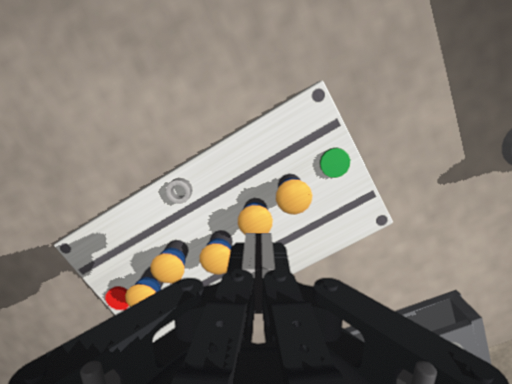

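The wrist view shows the green disc at (335,162), then caps at (294,196), (255,220), (215,258), (167,267) and (140,297), and red at (118,297), which agrees with the network positions. The averaged cap tops in mm are:

| Cap | x | y | z |
|---|---|---|---|
| 0 | 558 | 144 | 79 |
| 1 | 570 | 100 | 73 |
| 2 | 591 | 41 | 77 |
| 3 | 582 | -19 | 79 |
| 4 | 605 | -66 | 83 |

Next I'll move above cap 0.

Emit:
move_arm([
  [[-24,36,0],[0,0,0],1],
  [[-24,36,50],[0,0,0],1],
  [[-24,36,100],[0,0,0],1],
  [[-24,36,141],[0,0,0],1],
  [[-24,36,141],[0,0,0],1],
])

```text
clock: 3.22
tcp_pos: [0.5521, 0.1468, 0.0874]
orientation: [-0.003, 0.199, 0.98, -0.001]
wrist_force: [0.1, 0.2, 0.3]
finger_gap: 0.0002
grip_force: 0.0
```

```bash
cat > look.py <<'E'
from h import *
import sys
t,R,s=pose(); print(t.round(4),np.array(s['wrist_force']).round(2),s['clock'])
ims=[]
for n in('scene','wrist'):
    p=env.read_camera(n); E=E_(p,t,R); im=p['pixels'][...,::-1].copy()
    c=proj(t,p,E)[0]; print(n,c.round(1)); x,y=int(c[0]),int(c[1])
    cv2.drawMarker(im,(x,y),(255,0,255),1,5)
    h=60 if n=='scene' else 130
    a=im[max(0,y-h):y+h,max(0,x-h):x+h]; ims.append(cv2.resize(a,(400,400),interpolation=cv2.INTER_CUBIC))
cv2.imwrite(f'pics/{sys.argv[1]}.png',np.hstack(ims))
E
python3 look.py c0
```

```text
[0.5521 0.1468 0.0874] [0.1  0.21 0.26] 3.225
scene [287.3 219.3]
wrist [256.5 247.7]
```

View pics/c0.png

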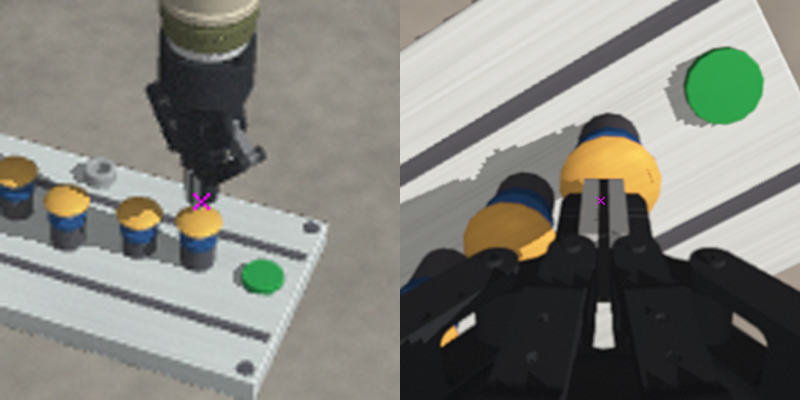

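The fingertips (marker at wrist crop (600,200)) are over cap 0, a few mm towards the robot from its centre, and still above it. I'll settle, correct and re-read.

Emit:
move_arm([
  [[0,0,0],[0,0,0],1],
  [[0,0,0],[0,0,0],1],
])

```text
clock: 3.58
tcp_pos: [0.5569, 0.1467, 0.0923]
orientation: [0.002, 0.2, 0.98, 0.001]
wrist_force: [-0.3, -0.6, -0.3]
finger_gap: 0.0001
grip_force: 0.0
```

Emit:
move_arm([
  [[0,0,0],[0,0,0],1],
  [[0,0,0],[0,0,0],1],
  [[0,0,0],[0,0,0],1],
  [[0,0,0],[0,0,0],1],
])

```text
clock: 4.08
tcp_pos: [0.5555, 0.1464, 0.0902]
orientation: [-0.0, 0.2, 0.98, 0.0]
wrist_force: [-0.3, 0.3, -0.2]
finger_gap: -0.0
grip_force: 0.0
```

```bash
python3 - <<'E'
from h import *
for i in range(8):
    t,R,s=pose(); print(s['clock'],(t*1e3).round(2),np.round(s['orientation'],4),np.array(s['wrist_force']).round(2),np.abs(s['qvel']).max().round(4)); env.read_camera('top')
E
```

```text
4.075 [555.49 146.43  90.23] [-1.000e-04  1.996e-01  9.799e-01  0.000e+00] [-0.27  0.25 -0.17] 0.0014
4.125 [555.48 146.45  90.22] [-1.000e-04  1.996e-01  9.799e-01  0.000e+00] [-0.42 -0.06 -0.15] 0.0012
4.175 [555.5  146.45  90.23] [-1.000e-04  1.996e-01  9.799e-01  0.000e+00] [-0.32  0.06 -0.44] 0.0017
4.225 [555.5  146.47  90.23] [-0.      0.1996  0.9799  0.    ] [-0.03  0.59  1.27] 0.0016
4.275 [555.53 146.46  90.22] [-0.      0.1996  0.9799  0.    ] [-0.24  0.17  1.26] 0.0017
4.325 [555.51 146.46  90.24] [-0.      0.1996  0.9799  0.    ] [0.2  0.42 0.16] 0.002
4.375 [555.52 146.46  90.26] [-0.      0.1996  0.9799  0.    ] [ 0.78 -0.51 -1.92] 0.0009
4.425 [555.52 146.46  90.28] [-0.      0.1996  0.9799  0.    ] [ 0.28  0.28 -0.16] 0.0028
```

It has settled at z 90.2 mm. Single force readings are noisy to about 1 N, so I'll average them. Now a slow descent onto cap 0.

Emit:
move_arm([
  [[-3,-1,4],[0,0,0],1],
  [[-3,-1,8],[0,0,0],1],
  [[-3,-1,12],[0,0,0],1],
  [[-3,-1,15],[0,0,0],1],
  [[-3,-1,15],[0,0,0],1],
])

```text
clock: 5.1
tcp_pos: [0.5578, 0.1443, 0.0752]
orientation: [-0.0, 0.2, 0.98, -0.0]
wrist_force: [0.5, -0.7, 1.4]
finger_gap: 0.0005
grip_force: 0.6
```

```bash
cat > f.py <<'E'
from h import *
import sys
F=[];T=[]
for i in range(int(sys.argv[1])):
    t,R,s=pose(); F.append(s['wrist_force']); T.append(s['tau']); p=env.read_camera('scene')
print(round(s['clock'],2),(t*1e3).round(1),'F',np.mean(F,0).round(2),'med',np.median(F,0).round(2),'sd',np.std(F,0).round(2),'tau',np.mean(T,0).round(2))
E
python3 f.py 8
```

```text
5.45 [557.9 144.4  75.4] F [-0.47 -0.69  1.15] med [-0.51 -0.58  1.28] sd [0.5  0.3  0.44] tau [  0.15 -49.32  26.52  -0.25   0.1    0.  ]
```

About 1.2 N, so it is roughly 2–3 mm down. I'll go 3 mm further.

Emit:
move_arm([
  [[0,0,2],[0,0,0],1],
  [[0,0,3],[0,0,0],1],
  [[0,0,3],[0,0,0],1],
])

```text
clock: 5.88
tcp_pos: [0.558, 0.1444, 0.0723]
orientation: [0.0, 0.2, 0.98, 0.0]
wrist_force: [-0.6, -1.0, 2.6]
finger_gap: 0.0
grip_force: 1.3
```

```bash
python3 f.py 10
```

```text
6.33 [558.  144.4  72.3] F [-0.96 -0.34  2.78] med [-1.05 -0.56  2.68] sd [0.29 0.51 0.52] tau [  0.08 -48.67  26.12  -0.37   0.07   0.  ]
```

2.8 N gives about 5.6 mm, which is half the travel with the rest top near 78 mm. Release it and move to cap 1.

Emit:
move_arm([
  [[0,0,-10],[0,0,0],1],
  [[0,0,-24],[0,0,0],1],
  [[-14,-18,-24],[0,0,0],1],
  [[-28,-36,-24],[0,0,0],1],
  [[-28,-36,-16],[0,0,0],1],
])

```text
clock: 7.0
tcp_pos: [0.5711, 0.0992, 0.0896]
orientation: [0.001, 0.201, 0.98, 0.0]
wrist_force: [0.8, -0.5, 0.3]
finger_gap: -0.0002
grip_force: 0.0
```

Emit:
move_arm([
  [[0,0,5],[0,0,0],1],
  [[0,0,9],[0,0,0],1],
  [[0,0,13],[0,0,0],1],
  [[0,0,17],[0,0,0],1],
  [[0,0,17],[0,0,0],1],
])

```text
clock: 7.62
tcp_pos: [0.5695, 0.1006, 0.0711]
orientation: [-0.0, 0.199, 0.98, 0.0]
wrist_force: [-0.3, -0.4, 1.1]
finger_gap: 0.0002
grip_force: 0.4
```

```bash
python3 f.py 10
```

```text
8.07 [569.7 100.3  71.4] F [-0.64  0.3   0.68] med [-0.62  0.3   0.78] sd [0.45 0.43 0.54] tau [ -0.26 -49.81  26.41  -0.14  -0.13  -0.  ]
```

About 1.5 mm down, so the rest top is near 73 mm. I'll go 4.5 mm further.

Emit:
move_arm([
  [[0,0,2],[0,0,0],1],
  [[0,0,4],[0,0,0],1],
  [[0,0,4.5],[0,0,0],1],
  [[0,0,4.5],[0,0,0],1],
])

```text
clock: 8.62
tcp_pos: [0.5697, 0.1003, 0.0669]
orientation: [0.0, 0.2, 0.98, 0.0]
wrist_force: [-0.3, 0.0, 3.0]
finger_gap: -0.0001
grip_force: 1.4
```

```bash
python3 f.py 10
```

```text
9.07 [569.7 100.3  66.9] F [-0.64  0.09  2.67] med [-0.64  0.03  2.83] sd [0.24 0.54 0.36] tau [ -0.18 -48.72  25.55  -0.15  -0.07  -0.  ]
```

2.7 N, about 5.6 mm. Next is cap 2.

Emit:
move_arm([
  [[0,0,-12],[0,0,0],1],
  [[0,0,-28],[0,0,0],1],
  [[-22,-23,-28],[0,0,0],1],
  [[-43,-46,-28],[0,0,0],1],
  [[-43,-46,-24],[0,0,0],1],
])

```text
clock: 9.75
tcp_pos: [0.5926, 0.0393, 0.0921]
orientation: [0.001, 0.201, 0.98, 0.0]
wrist_force: [0.3, 0.7, -1.0]
finger_gap: 0.0001
grip_force: 0.0
```

Emit:
move_arm([
  [[0,0,4],[0,0,0],1],
  [[0,0,8],[0,0,0],1],
  [[0,0,12],[0,0,0],1],
  [[0,0,16],[0,0,0],1],
  [[0,0,16],[0,0,0],1],
])

```text
clock: 10.38
tcp_pos: [0.5909, 0.0417, 0.0746]
orientation: [-0.0, 0.199, 0.98, 0.0]
wrist_force: [-1.3, 1.0, 2.1]
finger_gap: 0.0
grip_force: 1.0
```

```bash
python3 f.py 10
```

```text
10.82 [591.3  41.2  74.9] F [-0.68  0.93  1.94] med [-0.67  0.96  2.01] sd [0.39 0.46 0.59] tau [ -0.77 -50.62  26.64  -0.42  -0.36   0.  ]
```

Emit:
move_arm([
  [[0,0,1],[0,0,0],1],
  [[0,0,2],[0,0,0],1],
  [[0,0,2],[0,0,0],1],
])

```text
clock: 11.25
tcp_pos: [0.5913, 0.0412, 0.0728]
orientation: [0.0, 0.2, 0.98, 0.0]
wrist_force: [0.1, 2.0, 2.8]
finger_gap: -0.0
grip_force: 1.5
```

```bash
python3 f.py 12
```

```text
11.8 [591.3  41.1  72.8] F [-0.59  1.52  3.04] med [-0.75  1.47  3.05] sd [0.54 0.4  0.5 ] tau [ -0.89 -50.1   26.1   -0.29  -0.42   0.  ]
```

3.0 N, about 6 mm. Next is cap 3.

Emit:
move_arm([
  [[0,0,-12],[0,0,0],1],
  [[0,0,-25],[0,0,0],1],
  [[-8,-30,-25],[0,0,0],1],
  [[-15,-59,-25],[0,0,0],1],
  [[-15,-59,-20],[0,0,0],1],
])

```text
clock: 12.48
tcp_pos: [0.5824, -0.0209, 0.0939]
orientation: [0.001, 0.201, 0.98, -0.0]
wrist_force: [1.1, 0.6, 0.0]
finger_gap: -0.0003
grip_force: 0.0
```

Emit:
move_arm([
  [[0,0,4],[0,0,0],1],
  [[0,0,8],[0,0,0],1],
  [[0,0,12],[0,0,0],1],
  [[0,0,16],[0,0,0],1],
  [[0,0,16],[0,0,0],1],
])

```text
clock: 13.1
tcp_pos: [0.5818, -0.0187, 0.0764]
orientation: [-0.0, 0.199, 0.98, 0.0]
wrist_force: [0.3, 0.7, 0.5]
finger_gap: 0.0001
grip_force: 0.3
```

```bash
python3 f.py 10
```

```text
13.55 [582.  -19.1  76.9] F [0.18 0.29 0.4 ] med [0.06 0.46 0.36] sd [0.42 0.59 0.41] tau [ -0.12 -50.32  26.66  -0.07  -0.07   0.  ]
```

Emit:
move_arm([
  [[0,0,2],[0,0,0],1],
  [[0,0,4],[0,0,0],1],
  [[0,0,4.5],[0,0,0],1],
  [[0,0,4.5],[0,0,0],1],
])

```text
clock: 14.1
tcp_pos: [0.582, -0.0191, 0.0724]
orientation: [0.0, 0.2, 0.98, 0.0]
wrist_force: [-0.7, 0.7, 1.9]
finger_gap: -0.0005
grip_force: 1.2
```

```bash
python3 f.py 12
```

```text
14.65 [582.  -19.1  72.3] F [-0.07  0.13  2.33] med [-0.11  0.07  2.32] sd [0.55 0.6  0.43] tau [-3.000e-02 -4.921e+01  2.574e+01 -3.000e-02 -1.000e-02 -0.000e+00]
```

2.3 N, about 4.7 mm. One more mm.

Emit:
move_arm([
  [[0,0,1],[0,0,0],1],
  [[0,0,1],[0,0,0],1],
  [[0,0,1],[0,0,0],1],
])

```text
clock: 15.08
tcp_pos: [0.582, -0.019, 0.0713]
orientation: [0.0, 0.2, 0.98, 0.0]
wrist_force: [-0.1, 0.2, 2.7]
finger_gap: 0.0
grip_force: 1.5
```

```bash
python3 f.py 10
```

```text
15.53 [582.  -19.   71.4] F [ 0.3  -0.21  2.76] med [ 0.21 -0.17  2.75] sd [0.43 0.45 0.49] tau [ 8.000e-02 -4.888e+01  2.524e+01  1.800e-01  3.000e-02  0.000e+00]
```

About 5.6 mm. Now cap 4, which is the taller one.

Emit:
move_arm([
  [[0,0,-14],[0,0,0],1],
  [[0,0,-30],[0,0,0],1],
  [[-20,-17,-30],[0,0,0],1],
  [[-40,-34,-30],[0,0,0],1],
  [[-40,-34,-25],[0,0,0],1],
])

```text
clock: 16.2
tcp_pos: [0.6071, -0.0687, 0.0967]
orientation: [0.001, 0.201, 0.98, -0.0]
wrist_force: [0.8, -0.6, -0.5]
finger_gap: 0.0
grip_force: 0.0
```

Emit:
move_arm([
  [[0,0,4],[0,0,0],1],
  [[0,0,8],[0,0,0],1],
  [[0,0,12],[0,0,0],1],
  [[0,0,16],[0,0,0],1],
  [[0,0,16],[0,0,0],1],
])

```text
clock: 16.82
tcp_pos: [0.6053, -0.0656, 0.0801]
orientation: [-0.0, 0.199, 0.98, 0.0]
wrist_force: [-1.3, 0.1, 0.6]
finger_gap: -0.0001
grip_force: 0.4
```

```bash
python3 f.py 10
```

```text
17.27 [605.5 -66.   80.4] F [-0.57  0.46  0.47] med [-0.45  0.27  0.58] sd [0.61 0.46 0.39] tau [ -0.2  -52.96  27.15  -0.16  -0.09   0.  ]
```

Emit:
move_arm([
  [[0,0,2],[0,0,0],1],
  [[0,0,4],[0,0,0],1],
  [[0,0,5],[0,0,0],1],
  [[0,0,5],[0,0,0],1],
])

```text
clock: 17.82
tcp_pos: [0.6056, -0.066, 0.0754]
orientation: [0.0, 0.2, 0.98, 0.0]
wrist_force: [-0.4, 0.2, 3.0]
finger_gap: -0.0003
grip_force: 1.5
```

```bash
python3 f.py 12
```

```text
18.38 [605.6 -66.   75.4] F [-0.19  0.37  3.25] med [-0.25  0.27  3.16] sd [0.48 0.43 0.46] tau [ -0.26 -51.65  26.13  -0.14  -0.12   0.  ]
```

3.2 N, about 6 mm. I'll lift well clear and check.

Emit:
move_arm([
  [[0,0,-15],[0,0,0],1],
  [[0,0,-50],[0,0,0],1],
  [[0,0,-90],[0,0,0],1],
  [[0,0,-120],[0,0,0],1],
  [[0,0,-120],[0,0,0],1],
])

```text
clock: 19.05
tcp_pos: [0.607, -0.0664, 0.1988]
orientation: [0.003, 0.2, 0.98, -0.0]
wrist_force: [0.0, 0.5, -0.8]
finger_gap: -0.0004
grip_force: 0.0
```

Emit:
move_arm([
  [[0,0,0],[0,0,0],1],
  [[0,0,0],[0,0,0],1],
  [[0,0,0],[0,0,0],1],
])

```text
clock: 19.42
tcp_pos: [0.6048, -0.0658, 0.1941]
orientation: [-0.001, 0.2, 0.98, 0.0]
wrist_force: [-0.0, -0.1, 0.4]
finger_gap: -0.0
grip_force: 0.0
```

```bash
python3 - <<'E'
from h import *
t,R,s=pose(); print(t.round(4),np.array(s['wrist_force']).round(2),s['clock'])
p=env.read_camera('scene'); pts(p,['cap0','green_disc','red_disc'],'landmark_of')
a=cv2.imread('pics/scene0.png')[180:280,160:340]; b=p['pixels'][...,::-1][180:280,160:340]
cv2.imwrite('pics/end.png',cv2.resize(np.hstack([a,b]),(800,222),interpolation=cv2.INTER_CUBIC))
E
```

```text
[ 0.6048 -0.0658  0.1941] [-0.01 -0.05  0.45] 19.425
landmark_of cap0 [([0.5928, 0.0442, 0.0822], 0.69), ([0.603, -0.0682, 0.0863], 0.64), ([0.559, 0.1442, 0.0795], 0.48), ([0.5841, -0.0182, 0.0778], 0.41), ([0.6333, 0.448, -0.0024], 0.33)]
landmark_of green_disc [([0.5526, 0.2052, 0.0238], 0.41)]
landmark_of red_disc [([0.5576, 0.1497, 0.0358], 0.57), ([0.6127, -0.1278, 0.0272], 0.52)]
```

View pics/end.png

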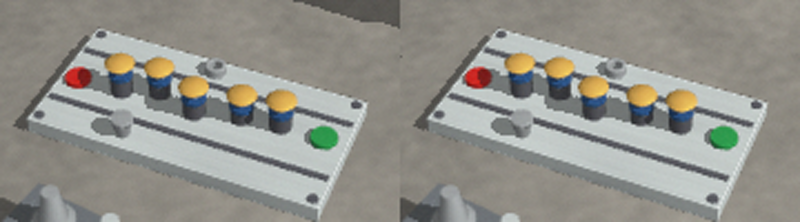

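The before and after crops match: all five caps are back up, at (520,62), (559,68), (593,88), (642,95) and (682,101). The discs at (478,77) and (724,137) and the loose parts have not moved. Handing in.

```bash
python3 -c "
from workcell import env
print(env.hand_in())"
```

```text
the job is handed in; nothing more can be done
None
```

I pressed all five caps in order from the green disc to the red, each about 5.5–6.5 mm of the 12 mm travel judging by 2.7–3.2 N of force; all sprang back, the discs and loose parts on the fixture plate look unmoved, and the job is handed in.

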